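# Shut the light-proof vial store

### The arm

A 6-joint arm with a two-finger parallel gripper is mounted at the origin on the work surface. World frame = base frame: x ahead of the robot, y to its left, z up, the work surface at z = 0. Lengths are in mm, angles in rad, forces in N, time in s.
With the tool pointing down it reaches from about 300 to 775 mm from the base axis. Payload 14.6 kg.
Tool frame: the origin (TCP) lies midway between the tips of the shut fingers; the grasp point (between the pads) lies 19 mm behind it (pinch_z is the distance from the TCP to the grasp point, in mm); z points along the fingers, y is the direction in which the jaws open and shut (so a half turn about z gives the same grasp; the last joint's range is limited). The gripper opens to 94 mm and grips with 3 to 60 N. Pads are 16 mm wide; open, the fingers measure 119 mm over their backs; the gripper's body (75 mm by 177 mm) begins 78 mm behind the grasp point.
Start: joints at [-1.279, 0.3, 1.521, -0, 1.321, -0.067], TCP at [193.126, -514.968, 205.446] pointing down, gripper open.
Joint ranges: [-3.03, 3.03], [-0.79, 2.21], [0.23, 2.52], [-1.04, 4.18], [0, 3.07], [-2.55, 2.55]. Speed limits (rad/s): [2.22, 2.22, 2.57, 3.14, 3.14, 3.14].

### API

Orientations are given as [roll, pitch, yaw] about the fixed x, y, z axes, in that order (R = Rz(yaw) Ry(pitch) Rx(roll)).
In Python, from cell import read_state, camera, sign_off, pinch_z gives the robot as it stands. The module is installed in compiled form; this text tells all that it offers.
- The arm moves only by the tool servo_tool, never from a script. Its argument "series" is a list of rows, each a list of 6 numbers: the shift along the tool's x, y, z in cm, then the turn, a rotation vector about the tool's x, y, z in rad. In form: [[tx, ty, tz, rx, ry, rz], ...]. A call has exactly 10 rows; each row is the pose to reach, as a shift and turn from the pose commanded when the call began, along the tool's axes at that moment; what a row does not reach only later rows make up. A row lasts 1/12 s, in which the tool goes at most 41.7 mm and 7.16 degrees, less where a joint would pass 70% of its speed; a pose out of reach is approached as far as the arm can. A call with a gripper value outside its range is refused whole. "gripper" is the finger opening in cm, from 0 to 9.4, set as the call begins (left out, the last holds). The fingers move at their own pace and stop on an object; "grip_force" is the grip in N (left out, the last holds). Time passes only in rows, so rows that repeat a pose let the fingers close, or fill a call up. It gives the time, the measured TCP pose, the force and the opening at its end, in the units of the state.
- read_state(): the state, without advancing time (a new reading comes with each control period).
- camera(name): name is "side" or "top"; returns a dict with "pixels" (420x560x3 uint8, red, green, blue), "fx", "fy", "cx", "cy" (pixels), "pose" (4x4, takes a point from camera to world coordinates). Camera axes: x right, y down, z forward; pixel columns grow to the right and rows downward; lengths in mm; the calibration is good to about 2 mm. A picture is of the moment at which its call begins. There is no depth.
- sign_off(): hands the job in, once; it reports no verdict.
The state is a dict: "clock": time; "joints": joint angles; "qd": joint speeds; "effort": joint torques, N m; "eef_pos": TCP position; "eef_rot": TCP orientation; "wrist_force": force on the tool from outside, world axes, zero at the start; "moment": the same for the moment, N m; "finger_gap": finger opening in mm.
Only numpy, scipy, OpenCV 4.12 (cv2) and the standard library are available. Lean on these libraries where they do the work, as an engineer would, in place of code of your own. Each camera call takes 0.05 s, during which the arm holds its last target.

### The job

Close up the small white vial store using the fingertips only, gripping nothing: first push its blue-fronted drawer fully home, then swing the orange door shut flat over it by pushing on the door's outside. Push smoothly without slamming, do not touch the vials or the dark film on the inside of the door, leave everything else on the bench where it stands, and finish with the hand clear.

Things in the scene. Friction and masses are not known exactly. Their poses are not given: they have to be found in the camera images.
- store: white sheet-metal vial store, fixed to the bench: 200 mm deep (its x), 180 mm wide (its y), 105 mm high. Origin at the centre of its underside. Its front is its -x side and faces roughly to the robot's left (+y of the world); the drawer slides out and the door opens on that side.
- drawer (a joint): How far the drawer stands out of the store, m: 0 = fully home; slides out along the store's -x, stop at 0.12. Needs about 1.5 N to move plus 4 N per m/s; stays where it is left. Just behind its front a white rack holds sixteen amber vials, tops up to 87 mm above the bench, not to be touched.
- drawer_front (a point): Centre of the outer face of the drawer's flat vertical blue front: 164 mm wide, 84 mm high (10 to 94 mm above the bench), 6 mm thick, no handle. With the drawer home this face is 6 mm proud of the store's walls and roof, so it can be pushed all the way from outside. Axes as the store's: push along +x.
- door (a joint): Opening angle of the orange door, rad: 0 = shut flat over the drawer's front, 1.57 = square out from the store, stop at 1.9. Hinged about a vertical line at the store's -y front corner (nearer the robot); opens counter-clockwise seen from above. Needs about 0.06 N m to move plus 0.06 N m per rad/s; stays where it is left.
- door_outside (a point): Middle of the door's flat outer face, 90 mm from the hinge line, 53 mm above the bench. Door: 180 mm wide from the hinge, 92 mm high (7 to 99 mm above the bench), 6 mm thick; dark film, 170 x 86 mm, on its inner face. Axes turn with the door: y from hinge to free edge, x from outer to inner face; pushing along +x shuts it. The outer face lies 4 mm outward of the hinge line.
- door_hinge (a point): point on the hinge line at half the door's height (53 mm above the bench); in the store's frame at (-111, -92, 53) mm. Its axes turn with the door like those of door_outside.
- amber_bottle: small amber glass jar, 48 mm across, 85 mm tall, standing on the rear part of the store's roof; leave it alone. Origin at the centre of its underside.
- tube_rack: loose aluminium test-tube rack, 100 x 200 x 72 mm, with four glass tubes up to 150 mm tall, on the bench to the left. Origin at the centre of its underside.
- beaker: empty glass beaker, 68 mm across, 90 mm tall, on the bench to the left. Origin at the centre of its underside.
- wash_bottle: white plastic bottle with red cap, 60 mm across, 150 mm tall, on the bench to the left. Origin at the centre of its underside.
- clip: small green plastic joint clip, 50 x 36 x 12 mm, lying on the bench. Origin at the centre of its underside.
- jar: clear glass jar with blue cap, 64 mm across, 75 mm tall, on the bench to the right. Origin at the centre of its underside.
- adapter: glass joint adapter standing on end, 34 mm across, 75 mm tall, on the bench to the right. Origin at the centre of its underside.

How it is judged:
By the outcome, as a careful person would: the job done as asked, in the order asked, and still so for the second after the job is handed in, with the robot touching nothing.
It also fails if it takes over 51 s, if anything falls off the work surface, if the arm or the gripper's body presses on something with over 40 N, if the wrist force passes 120 N, or if a joint passes its speed limit or range.

## Working session

There is one attempt and no reset: what is moved stays moved. The work goes in short steps, Python scripts to look and compute and a tool call to move; the robot and the scene stay as the last step left them, time stands still between calls to the robot, and variables do not carry over. Pictures are saved under pics/ and viewed, and the job is handed in when it is done.

Besides the shell and the picture viewer there is one more tool, called after "Emit:" as name([rows], argument=value, ...), one row to a line, values as JSON. servo_tool: Moves the arm, as the interface text tells. Its arguments: {"type":"object","properties":{"series":{"type":"array"},"gripper":{"type":"number"},"grip_force":{"type":"number"}},"required":["series"]}

```bash
mkdir -p pics; cat > h.py <<'E'
from cell import *
import cv2, numpy as np
def snap(n,f):
    c=camera(n); cv2.imwrite(f,c["pixels"][:,:,::-1]); np.savez(f[:-4]+'.npz',**{k:c[k] for k in('fx','fy','cx','cy','pose')}); return c
def ray(c,u,v,z):
    P=np.array(c['pose']); d=P[:3,:3]@np.array([(u-c['cx'])/c['fx'],(v-c['cy'])/c['fy'],1]); o=P[:3,3]; return o+d*(z-o[2])/d[2]
def proj(c,p):
    P=np.array(c['pose']); q=P[:3,:3].T@(np.array(p)-P[:3,3]); return np.array([c['fx']*q[0]/q[2]+c['cx'],c['fy']*q[1]/q[2]+c['cy']])
E
python3 - <<'E'
from h import *
for n in('side','top'):
    c=snap(n,f'pics/{n}0.png'); print(c['fx'],c['cx'],c['cy'],np.round(c['pose'],3))
print(read_state(),pinch_z)
E
```

```text
503.0015221806244 282.40465734274545 205.9618424538965 [[ 9.550000e-01 -1.560000e-01  2.510000e-01  1.339520e+02]
 [-2.950000e-01 -4.520000e-01  8.420000e-01 -1.320828e+03]
 [-1.700000e-02 -8.780000e-01 -4.780000e-01  8.498030e+02]
 [ 0.000000e+00  0.000000e+00  0.000000e+00  1.000000e+00]]
497.80591142300324 275.74798433509676 213.57250814049428 [[ 2.200000e-02 -9.960000e-01  8.400000e-02  3.799540e+02]
 [-1.000000e+00 -2.300000e-02 -9.000000e-03  5.485000e+00]
 [ 1.100000e-02 -8.400000e-02 -9.960000e-01  1.601172e+03]
 [ 0.000000e+00  0.000000e+00  0.000000e+00  1.000000e+00]]
{'clock': 0.1, 'joints': array([-1.27863320e+00,  3.00399825e-01,  1.52151517e+00,  6.24689614e-05,
        1.32071629e+00, -6.66057428e-02]), 'qd': array([ 0.00074631, -0.00075732,  0.00028534,  0.00033985, -0.0006575 ,
       -0.00078259]), 'effort': array([ 9.09553764e-04, -5.32650125e+01, -3.53280580e+01,  7.09305773e-02,
        2.34916754e-02, -3.96792359e-05]), 'eef_pos': array([ 193.05804626, -514.74972543,  204.95331182]), 'eef_rot': array([-3.14056034e+00, -1.29503669e-04,  3.58753315e-01]), 'wrist_force': array([-0.41830738, -0.38066298,  0.78951815]), 'moment': array([ 0.01504397,  0.0405682 , -0.02771986]), 'finger_gap': 93.85946603308861} 18.8
```

View pics/side0.png

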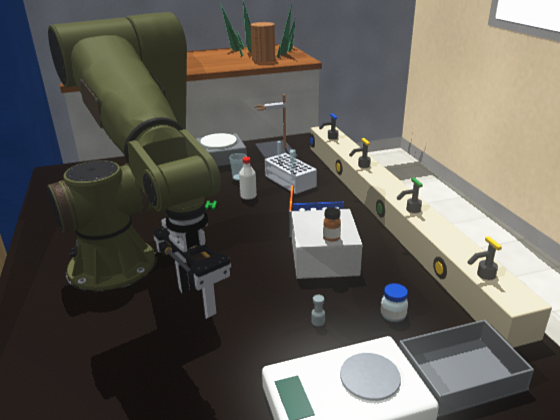

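View pics/top0.png

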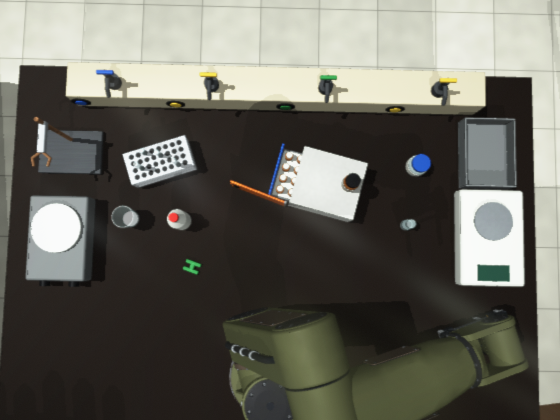

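```bash
python3 - <<'E'
import cv2
a=cv2.imread('pics/top0.png'); cv2.imwrite('pics/top0c.png',cv2.resize(a[170:310,180:360],None,fx=4,fy=4,interpolation=cv2.INTER_CUBIC))
a=cv2.imread('pics/side0.png'); cv2.imwrite('pics/side0c.png',cv2.resize(a[130:280,180:380],None,fx=4,fy=4,interpolation=cv2.INTER_CUBIC))
E
```

```text
(no output)
```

View pics/top0c.png

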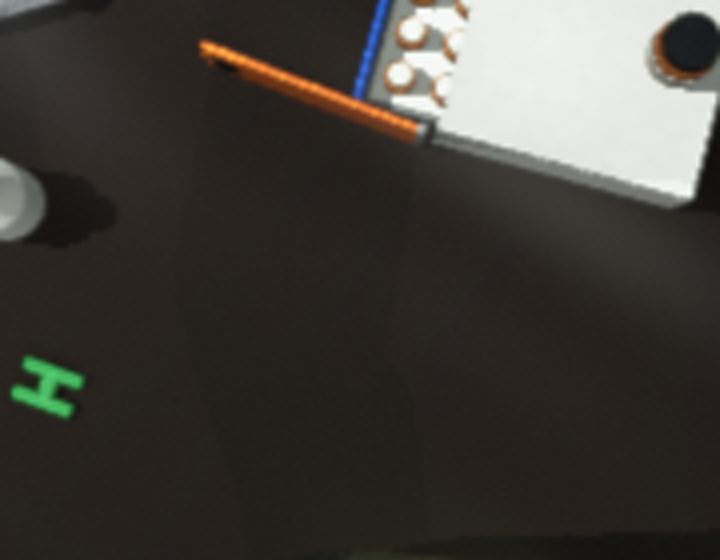

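View pics/side0c.png

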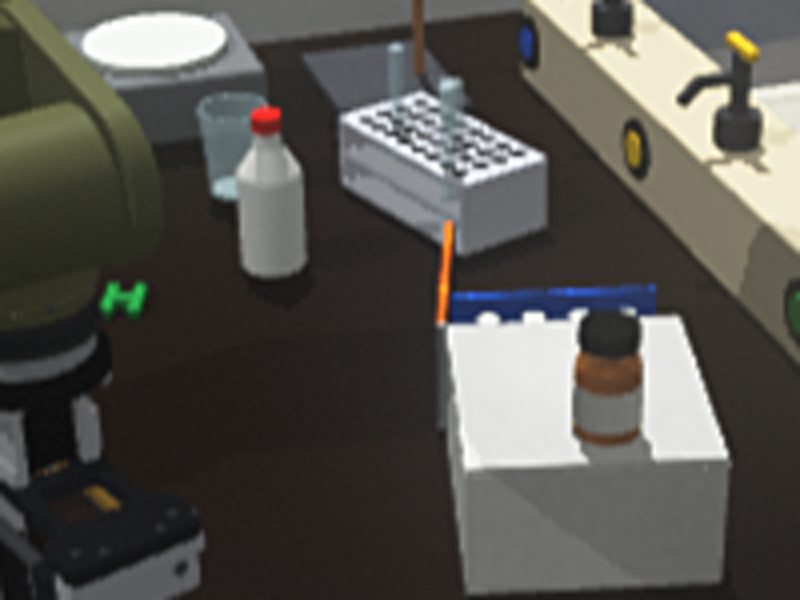

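```bash
python3 - <<'E'
import cv2
a=cv2.imread('pics/top0.png'); cv2.imwrite('pics/top0d.png',cv2.resize(a[130:240,220:380],None,fx=5,fy=5,interpolation=cv2.INTER_CUBIC))
E
```

```text
(no output)
```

View pics/top0d.png

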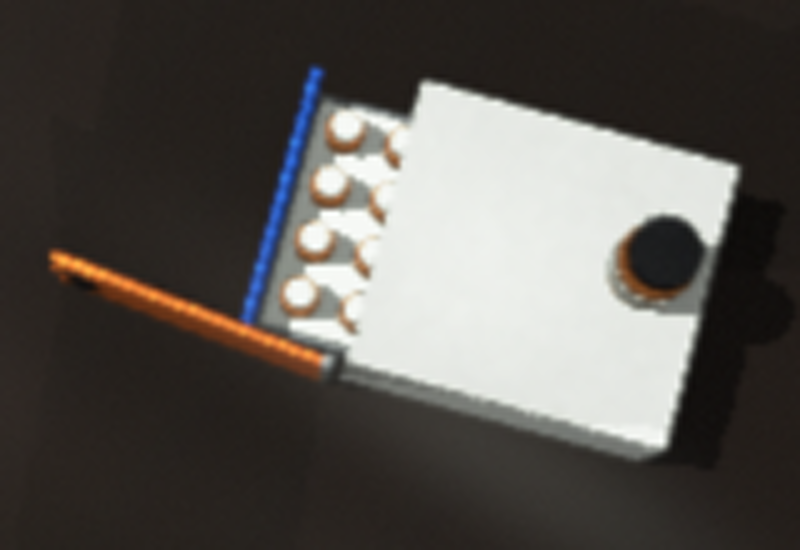

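```bash
cat > m.py <<'E'
from h import *
c=dict(np.load('pics/top0.npz'))
px=lambda x,y:((x+.5)/5-.5+220,(y+.5)/5-.5+130)
C=[ray(c,*px(*p),105)[:2] for p in[(423,80),(740,166),(666,450),(350,364)]]
L=np.array([[-100,90],[100,90],[100,-90],[-100,-90]])  # front-left etc
C=np.array(C); print(C, [np.linalg.norm(C[i]-C[i-1]) for i in range(4)])
m=C.mean(0); Z=(C-m); l=L[:,0]+1j*L[:,1]; z=Z[:,0]+1j*Z[:,1]
th=np.angle((z*l.conj()).sum()); print('store',m,th)
R=np.array([[np.cos(th),-np.sin(th)],[np.sin(th),np.cos(th)]])
print('resid',(C-m)@R-L)
for n,p,h in[('df+y',(311,67),94),('df-y',(241,320),94),('door tip top',(49,252),99),('door tip',(55,270),99),('door hinge out',(320,378),99),('door root top',(325,357),99)]:
    w=ray(c,*px(*p),h)[:2]; print(n,w,(w-m)@R)
E
python3 m.py
```

```text
[[ 716.19338011  -89.86489641]
 [ 667.75385164 -284.14201359]
 [ 493.11671076 -240.58627056]
 [ 540.82043858  -48.77468467]] [np.float64(180.1223865067097), np.float64(200.22483906193435), np.float64(179.98675985801228), np.float64(197.65457275132152)]
store [ 604.47109527 -165.84196631] -1.8118111404363706
resid [[-0.44784225  0.35825954]
 [-0.22411677 -0.30952355]
 [-0.83710533 -0.29523957]
 [ 1.50906434  0.24650358]]
df+y [725.07751527 -21.50670962] [-168.95075966   82.66931522]
df-y [567.40657389  17.82264353] [-169.50914899  -79.83179856]
door tip top [605.67286189 135.55768349] [-292.97491748  -70.77351814]
door tip [594.71700279 131.58034939] [-286.49750861  -80.463369  ]
door hinge out [532.50080227 -30.96262395] [-113.80236177 -102.08419332]
door root top [545.38079453 -33.72853224] [-114.19070116  -88.91629137]
```

```bash
cat > plan.py <<'E'
from h import *
m=np.array([604.4,-165.8]); th=-1.812
R=np.array([[np.cos(th),-np.sin(th)],[np.sin(th),np.cos(th)]])
S=lambda x,y:m+R@np.array([x,y])
def rel(target,yaw,P=None,Y=None):
    s=read_state()
    P=s['eef_pos'] if P is None else np.array(P); Y=s['eef_rot'][2] if Y is None else Y
    d=np.array(target)-P
    c,si=np.cos(Y),np.sin(Y)
    # tool down: x=(c,s) y=(s,-c) z=-z ; yaw up = -turn about tool z
    return np.round([ (c*d[0]+si*d[1])/10,(si*d[0]-c*d[1])/10,-d[2]/10, 0,0,-(yaw-Y)],3)
def door(phi,r,off):  # point at radius r along door, off mm outside the outer face
    H=np.array([-111,-92]); y=np.array([-np.sin(phi),np.cos(phi)]); x=np.array([np.cos(phi),np.sin(phi)])
    return S(*(H+r*y-(4+off)*x))
E
python3 - <<'E'
from plan import *
c=dict(np.load('pics/top0.npz'))
print('df',S(-169,0),'start TCP',S(-205,0),'end',S(-114,0))
print('rel',rel([*S(-205,0),205],th+np.pi))
print('hinge',S(-111,-92),'d',door(1.49,130,30))
for n,u,v,z in[('wash',175,215,150),('rack',160,160,72),('beaker',125,215,90),('clip',192,267,12),('bottle',353,182,190)]:
    w=ray(c,u,v,z)[:2];print(n,w,(w-m)@R)
# overlay of predicted door for phi
for phi in(1.4,1.45,1.5,1.55):
    for r in (0,180): print(phi,r,[np.round((np.array(proj(c,[*door(phi,r,0),z]))-[220,130])*5) for z in (99,7)])
E
```

```text
df [644.76930504  -1.69235481] start TCP [653.36868363  33.26548677] end [631.63136553 -55.10016833]
rel [ 6.2342e+01 -3.5151e+01 -5.0000e-03  0.0000e+00  0.0000e+00 -9.7100e-01]
hinge [541.57804439 -36.03713207] d [550.46586737  98.04122786]
wash [491.15995806 286.60892229] [-412.2623734  -218.02952905]
rack [667.18189415 354.87578041] [-520.59963117  -63.41024021]
beaker [492.24217672 449.66960975] [-570.86115363 -255.92921116]
clip [337.73492585 253.09990231] [-343.07451371 -359.00872965]
bottle [ 594.69819062 -226.16859664] [60.93848249  4.99939172]
1.4 0 [array([324., 367.]), array([320., 382.])]
1.4 180 [array([ 56., 243.]), array([ 67., 265.])]
1.45 0 [array([324., 367.]), array([320., 382.])]
1.45 180 [array([ 50., 257.]), array([ 61., 278.])]
1.5 0 [array([325., 368.]), array([320., 382.])]
1.5 180 [array([ 45., 271.]), array([ 57., 291.])]
1.55 0 [array([325., 368.]), array([321., 382.])]
1.55 180 [array([ 41., 285.]), array([ 53., 304.])]
```

Emit:
servo_tool([
  [1.5,-0.85,0,0,0,-0.02],
  [4.5,-2.5,0,0,0,-0.07],
  [8,-4.5,0,0,0,-0.12],
  [11.5,-6.5,0,0,0,-0.18],
  [15,-8.5,0,0,0,-0.23],
  [18.5,-10.4,0,0,0,-0.29],
  [22,-12.4,0,0,0,-0.34],
  [25.5,-14.4,0,0,0,-0.4],
  [29,-16.3,0,0,0,-0.45],
  [32,-18,0,0,0,-0.5],
], gripper=0)

```text
clock: 0.93
eef_pos: [430.6, -231.9, 205.4]
eef_rot: [-3.141, -0.0, 0.862]
wrist_force: [-0.5, -1.5, 0.6]
finger_gap: 30.9
```

```bash
python3 - <<'E'
from plan import *
print(read_state()['eef_pos'],read_state()['eef_rot'],rel([*S(-205,0),205],th+np.pi,))
E
```

```text
[ 430.64056622 -231.91476437  205.37557236] [-3.14142864e+00 -1.32222983e-04  8.61825206e-01] [34.629 -0.359  0.038  0.     0.    -0.468]
```

Emit:
servo_tool([
  [3.5,0,0,0,0,-0.05],
  [7,-0.1,0,0,0,-0.1],
  [10.5,-0.1,0,0,0,-0.15],
  [14,-0.2,0,0,0,-0.2],
  [17.5,-0.2,0,0,0,-0.25],
  [21,-0.2,0,0,0,-0.3],
  [24.5,-0.3,0,0,0,-0.35],
  [28,-0.3,0,0,0,-0.4],
  [31.5,-0.4,0,0,0,-0.45],
  [34.6,-0.4,0,0,0,-0.47],
], gripper=0)

```text
clock: 1.77
eef_pos: [653.4, 32.5, 204.9]
eef_rot: [-3.141, 0.0, 1.332]
wrist_force: [0.8, -0.8, 0.7]
finger_gap: 0.7
```

```bash
python3 - <<'E'
from plan import *
s=read_state()
print(s['eef_pos'],s['eef_rot'],rel([*S(-205,0),205],th+np.pi,), R.T@(s['eef_pos'][:2]-m),s['wrist_force'])
snap('top','pics/t1.png');snap('side','pics/s1.png')
E
```

```text
[653.35711503  32.47715623 204.90211849] [-3.14085324e+00  8.76084371e-05  1.33230768e+00] [ 0.077 -0.017 -0.01   0.     0.     0.003] [-2.04231727e+02  1.77076097e-01] [ 0.79375015 -0.82402118  0.73568865]
```

View pics/s1.png

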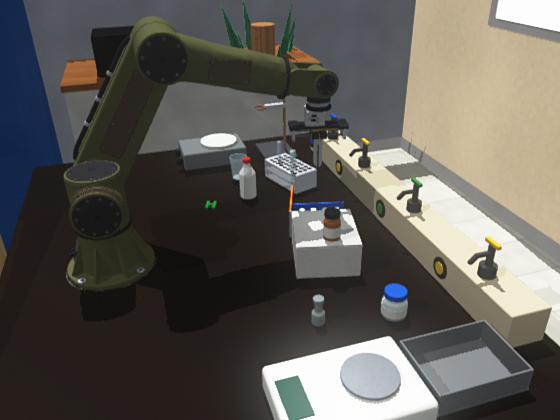

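View pics/t1.png

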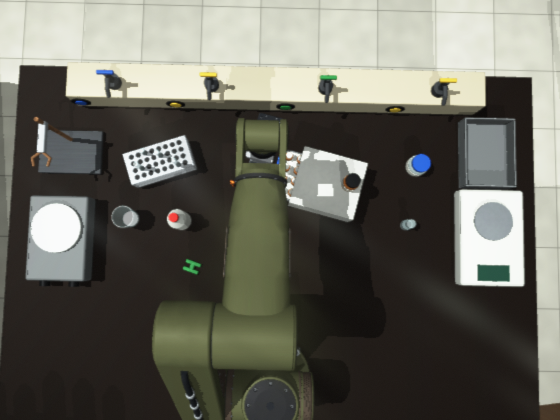

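Emit:
servo_tool([
  [0,0,1,0,0,0],
  [0,0,3,0,0,0],
  [0,0,5,0,0,0],
  [0,0,7,0,0,0],
  [0,0,9,0,0,0],
  [0,0,11,0,0,0],
  [0,0,13,0,0,0],
  [0,0,14.5,0,0,0],
  [0,0,15.5,0,0,0],
  [0,0,15.5,0,0,0],
])

```text
clock: 2.7
eef_pos: [651.0, 29.6, 47.9]
eef_rot: [-3.138, 0.001, 1.328]
wrist_force: [0.0, 0.2, -0.1]
finger_gap: 0.7
```

```bash
python3 - <<'E'
from plan import *
s=read_state()
print(s['eef_pos'],s['eef_rot'], R.T@(s['eef_pos'][:2]-m),s['wrist_force'],s['finger_gap'])
import cv2
c=snap('side','pics/s2.png'); a=cv2.imread('pics/s2.png'); cv2.imwrite('pics/s2c.png',cv2.resize(a[100:260,220:400],None,fx=4,fy=4))
print(proj(c,s['eef_pos']))
E
```

```text
[650.9569684   29.56847152  47.92690953] [-3.13789053e+00  9.63778064e-04  1.32756445e+00] [-200.83391873   -1.4587868 ] [ 0.04491467  0.24588557 -0.10030041] 0.7116571745472954
[315.71187605 209.92404411]
```

View pics/s2c.png

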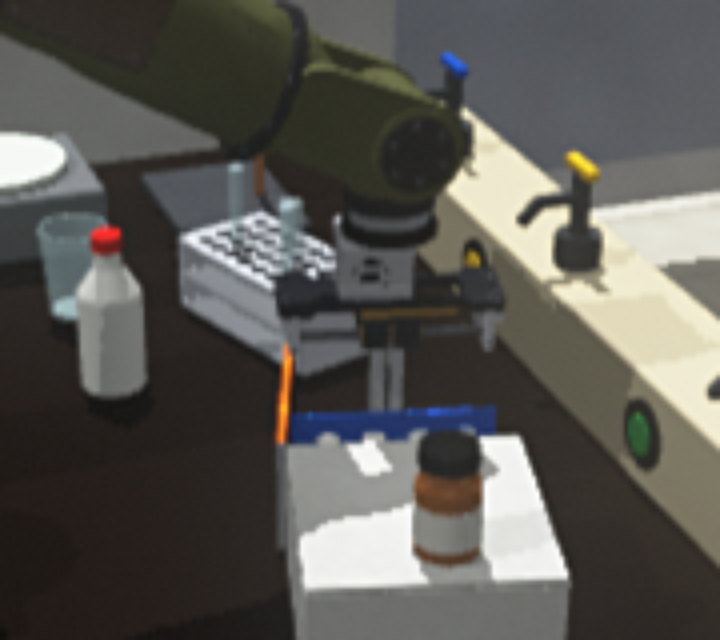

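Emit:
servo_tool([
  [-0.4,0,0,0,0,0],
  [-0.9,0,0,0,0,0],
  [-1.4,0,0,0,0,0],
  [-1.8,0,0,0,0,0],
  [-2.2,0,0,0,0,0],
  [-2.7,0,0,0,0,0],
  [-3.2,0,0,0,0,0],
  [-3.7,0,0,0,0,0],
  [-4.2,0,0,0,0,0],
  [-4.7,0,0,0,0,0],
])

```text
clock: 3.58
eef_pos: [641.2, -15.6, 50.5]
eef_rot: [3.141, -0.0, 1.329]
wrist_force: [-0.1, 2.1, 1.1]
finger_gap: 0.2
```

```bash
python3 - <<'E'
from plan import *
s=read_state()
print(s['eef_pos'],s['eef_rot'], R.T@(s['eef_pos'][:2]-m),R.T@s['wrist_force'][:2],s['finger_gap'])
E
```

```text
[641.22622126 -15.58335603  50.51505436] [ 3.14147368e+00 -8.57173991e-05  1.32879165e+00] [-1.54664785e+02 -1.22349525e-01] [-2.02088874 -0.55453809] 0.15415643621005823
```

Emit:
servo_tool([
  [-0.4,0,0,0,0,0],
  [-0.8,0,0,0,0,0],
  [-1.2,0,0,0,0,0],
  [-1.6,0,0,0,0,0],
  [-2.0,0,0,0,0,0],
  [-2.3,0,0,0,0,0],
  [-2.6,0,0,0,0,0],
  [-2.8,0,0,0,0,0],
  [-3.0,0,0,0,0,0],
  [-3.1,0,0,0,0,0],
])

```text
clock: 4.42
eef_pos: [633.7, -45.4, 50.4]
eef_rot: [-3.141, 0.0, 1.329]
wrist_force: [-1.0, 1.9, 0.1]
finger_gap: 0.7
```

```bash
python3 - <<'E'
from plan import *
s=read_state()
print(R.T@(s['eef_pos'][:2]-m),R.T@s['wrist_force'][:2],s['finger_gap'])
c=snap('top','pics/t3.png');a=cv2.imread('pics/t3.png'); cv2.imwrite('pics/t3c.png',cv2.resize(a[130:240,220:380],None,fx=5,fy=5))
E
```

```text
[-123.88907662   -0.26256467] [-1.63259382 -1.47349819] 0.7092070462767323
```

View pics/t3c.png

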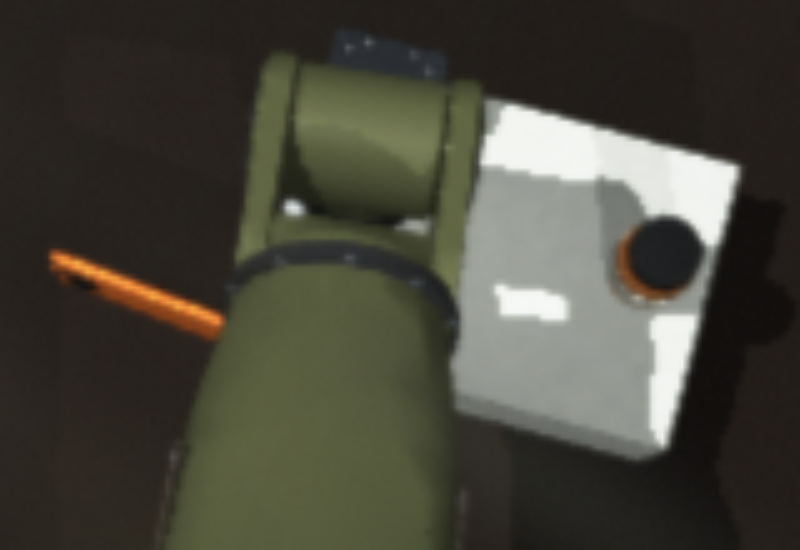

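Emit:
servo_tool([
  [-0.1,0,0,0,0,0],
  [-0.2,0,0,0,0,0],
  [-0.3,0,0,0,0,0],
  [-0.4,0,0,0,0,0],
  [-0.5,0,0,0,0,0],
  [-0.55,0,0,0,0,0],
  [-0.6,0,0,0,0,0],
  [-0.65,0,0,0,0,0],
  [-0.7,0,0,0,0,0],
  [-0.75,0,0,0,0,0],
])

```text
clock: 5.3
eef_pos: [632.1, -52.1, 50.4]
eef_rot: [-3.142, -0.001, 1.329]
wrist_force: [0.2, 7.7, -0.2]
finger_gap: 0.4
```

```bash
cat > st.py <<'E'
from plan import *
s=read_state()
print(R.T@(s['eef_pos'][:2]-m),s['eef_pos'],s['eef_rot'][2],R.T@s['wrist_force'][:2],s['finger_gap'])
E
python3 st.py
```

```text
[-117.02467837   -0.2484977 ] [632.1125714  -52.10369185  50.38677586] 1.3287802302302008 [-7.52361475 -1.61001754] 0.37019310972399333
```

Emit:
servo_tool([
  [-0.03,0,0,0,0,0],
  [-0.06,0,0,0,0,0],
  [-0.09,0,0,0,0,0],
  [-0.12,0,0,0,0,0],
  [-0.15,0,0,0,0,0],
  [-0.15,0,0,0,0,0],
  [-0.15,0,0,0,0,0],
  [-0.15,0,0,0,0,0],
  [-0.15,0,0,0,0,0],
  [-0.15,0,0,0,0,0],
])

```text
clock: 6.13
eef_pos: [632.1, -52.1, 50.4]
eef_rot: [3.141, -0.002, 1.33]
wrist_force: [3.8, 14.1, -2.4]
finger_gap: 0.4
```

```bash
python3 st.py
```

```text
[-117.02455235   -0.24191618] [632.11893229 -52.10538637  50.42586734] 1.3295052753096936 [-14.63411958   0.34510676] 0.41182203282300167
```

Emit:
servo_tool([
  [0.2,0,0,0,0,0],
  [0.8,0,0,0,0,0],
  [2.0,0,0,0,0,0],
  [3.5,0,-0.5,0,0,0],
  [4.5,0,-2,0,0,0],
  [5,0,-4.5,0,0,0],
  [5,0,-7.5,0,0,0],
  [5,0,-10,0,0,0],
  [5,0,-11.5,0,0,0],
  [5,0,-12,0,0,0],
])

```text
clock: 6.97
eef_pos: [644.8, -4.3, 174.0]
eef_rot: [3.137, -0.001, 1.33]
wrist_force: [0.4, -0.2, 1.2]
finger_gap: 0.3
```

```bash
python3 st.py; python3 - <<'E'
from plan import *
# pre-door: radius 130, 45 mm outside, yaw=th+pi+phi
w=door(1.46,125,50); print(w, rel([*w,170],th+np.pi+1.46))
c=snap('side','pics/s4.png');a=cv2.imread('pics/s4.png'); cv2.imwrite('pics/s4c.png',cv2.resize(a[130:280,240:400],None,fx=4,fy=4))
E
```

```text
[-166.52842281    0.68378273] [644.84290339  -4.25571898 174.02853817] 1.3295780787893197 [0.05727637 0.46581554] 0.3474349635857753
[533.98603551  99.91639455] [  7.467 -13.253   0.403   0.      0.     -1.46 ]
```

View pics/s4c.png

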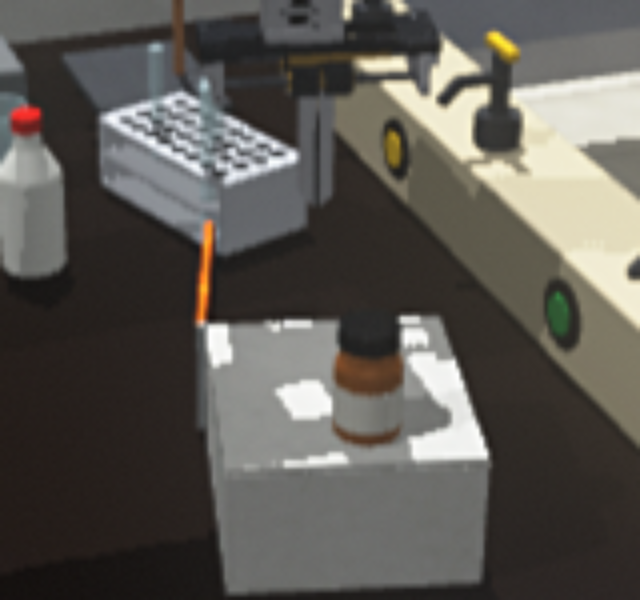

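Emit:
servo_tool([
  [0.4,-0.7,0,0,0,-0.08],
  [1.4,-2.5,0,0,0,-0.18],
  [2.4,-4.3,0,0,0,-0.29],
  [3.4,-6.1,0,0,0,-0.4],
  [4.4,-7.9,0,0,0,-0.51],
  [5.4,-9.7,0,0,0,-0.62],
  [6.4,-11.5,0,0,0,-0.73],
  [7.0,-12.5,0.1,0,0,-0.84],
  [7.4,-13.1,0.3,0,0,-0.95],
  [7.5,-13.3,0.4,0,0,-1.05],
])

```text
clock: 7.85
eef_pos: [531.4, 100.6, 165.2]
eef_rot: [-3.14, -0.001, 2.386]
wrist_force: [0.3, 0.4, 0.1]
finger_gap: 0.5
```

```bash
python3 st.py; python3 - <<'E'
from plan import *
w=door(1.46,125,50); print(w, rel([*w,50],th+np.pi+1.46))
c=snap('top','pics/t5.png');a=cv2.imread('pics/t5.png'); cv2.imwrite('pics/t5c.png',cv2.resize(a[130:240,220:380],None,fx=5,fy=5))
E
```

```text
[-241.20805602 -134.54632317] [531.36639838 100.56466057 165.22976049] 2.385596944761968 [-0.45843453  0.23108619] 0.4683638592736041
[533.98603551  99.91639455] [-0.235  0.133 11.523  0.     0.    -0.404]
```

View pics/t5c.png

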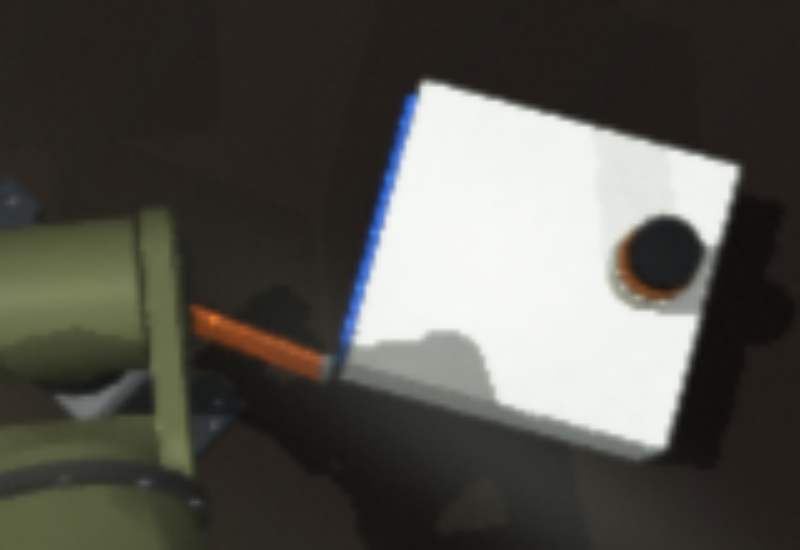

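Emit:
servo_tool([
  [0,0,0.6,0,0,-0.05],
  [-0.1,0,1.8,0,0,-0.1],
  [-0.1,0,3.2,0,0,-0.17],
  [-0.2,0.1,4.6,0,0,-0.24],
  [-0.2,0.1,6.2,0,0,-0.3],
  [-0.2,0.1,7.8,0,0,-0.35],
  [-0.2,0.1,9.3,0,0,-0.4],
  [-0.2,0.1,10.6,0,0,-0.4],
  [-0.2,0.1,11.4,0,0,-0.4],
  [-0.2,0.1,11.5,0,0,-0.4],
])

```text
clock: 8.73
eef_pos: [533.7, 98.6, 49.4]
eef_rot: [-3.14, -0.003, 2.777]
wrist_force: [0.1, 0.1, 0.9]
finger_gap: 0.6
```

```bash
python3 st.py; cat > arc.py <<'E'
import sys
from plan import *
# args: r off phis...   rows relative to current measured pose, tool yaw = th+pi+phi
r,off=float(sys.argv[1]),float(sys.argv[2])
s=read_state()
for p in sys.argv[3:]:
    p=float(p); print(p,list(rel([*door(p,r,off),50],th+np.pi+p)[[0,1,2,5]]))
E
python3 arc.py 125 11 1.56 1.46 1.36 1.26 1.16 1.06 .96;  python3 - <<'E'
from plan import *
c=snap('side','pics/s6.png');a=cv2.imread('pics/s6.png'); cv2.imwrite('pics/s6c.png',cv2.resize(a[130:280,200:400],None,fx=4,fy=4))
print(proj(c,read_state()['eef_pos']))
E
```

```text
[-239.88278978 -131.82663546] [533.69078576  98.62810303  49.39817956] 2.7768651809282328 [-0.10280955  0.04169477] 0.6165091556872566
1.56 [np.float64(-2.644), np.float64(-0.047), np.float64(-0.06), np.float64(-0.113)]
1.46 [np.float64(-3.881), np.float64(0.181), np.float64(-0.06), np.float64(-0.013)]
1.36 [np.float64(-5.136), np.float64(0.284), np.float64(-0.06), np.float64(0.087)]
1.26 [np.float64(-6.394), np.float64(0.261), np.float64(-0.06), np.float64(0.187)]
1.16 [np.float64(-7.643), np.float64(0.113), np.float64(-0.06), np.float64(0.287)]
1.06 [np.float64(-8.872), np.float64(-0.159), np.float64(-0.06), np.float64(0.387)]
0.96 [np.float64(-10.068), np.float64(-0.552), np.float64(-0.06), np.float64(0.487)]
[275.5742581  205.30434936]
```

View pics/s6c.png

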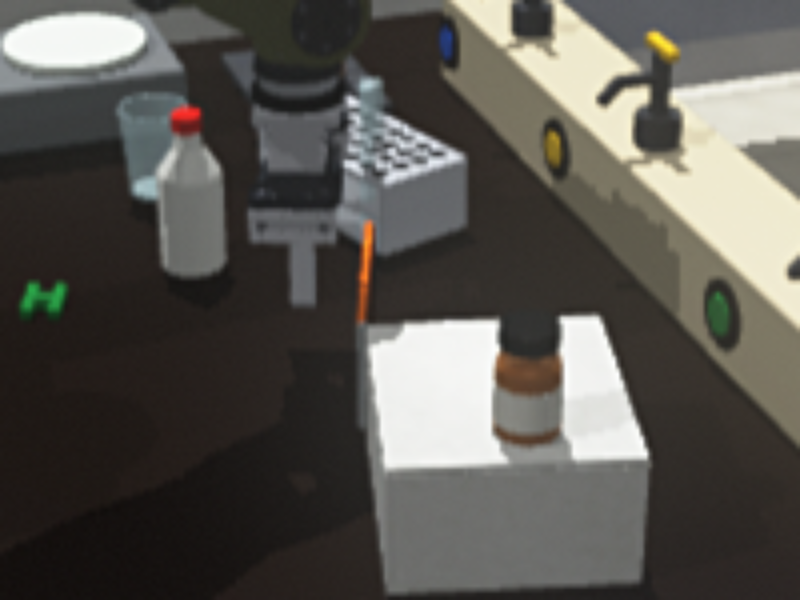

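Emit:
servo_tool([
  [-0.5,0,0,0,0,0],
  [-1.2,0.05,0,0,0,0],
  [-1.9,0.1,0,0,0,-0.01],
  [-2.5,0.1,0,0,0,-0.01],
  [-3.0,0.15,0,0,0,-0.01],
  [-3.4,0.2,0,0,0,-0.01],
  [-3.9,0.2,0,0,0,-0.01],
  [-4.3,0.2,0,0,0,0.02],
  [-4.7,0.25,0,0,0,0.05],
  [-5.15,0.3,0,0,0,0.09],
])

```text
clock: 9.62
eef_pos: [584.1, 83.0, 51.4]
eef_rot: [-3.141, -0.0, 2.687]
wrist_force: [-0.2, 0.2, 0.1]
finger_gap: 0.5
```

```bash
python3 st.py; python3 arc.py 125 11 1.36 1.32 1.28 1.24 1.2 1.16 1.12 1.08 1.04 1 .96 .92
```

```text
[-236.72986697  -79.11259608] [584.12567079  82.97456532  51.3735726 ] 2.6873891445701963 [-0.15890539 -0.26130932] 0.4586135221638175
1.36 [np.float64(0.129), np.float64(-0.065), np.float64(0.137), np.float64(-0.002)]
1.32 [np.float64(-0.372), np.float64(-0.014), np.float64(0.137), np.float64(0.038)]
1.28 [np.float64(-0.874), np.float64(0.017), np.float64(0.137), np.float64(0.078)]
1.24 [np.float64(-1.378), np.float64(0.028), np.float64(0.137), np.float64(0.118)]
1.2 [np.float64(-1.881), np.float64(0.019), np.float64(0.137), np.float64(0.158)]
1.16 [np.float64(-2.384), np.float64(-0.01), np.float64(0.137), np.float64(0.198)]
1.12 [np.float64(-2.885), np.float64(-0.06), np.float64(0.137), np.float64(0.238)]
1.08 [np.float64(-3.384), np.float64(-0.129), np.float64(0.137), np.float64(0.278)]
1.04 [np.float64(-3.879), np.float64(-0.218), np.float64(0.137), np.float64(0.318)]
1.0 [np.float64(-4.371), np.float64(-0.328), np.float64(0.137), np.float64(0.358)]
0.96 [np.float64(-4.858), np.float64(-0.456), np.float64(0.137), np.float64(0.398)]
0.92 [np.float64(-5.339), np.float64(-0.604), np.float64(0.137), np.float64(0.438)]
```

```bash
python3 - <<'E'
from plan import *
c=snap('side','pics/s7.png');a=cv2.imread('pics/s7.png'); cv2.imwrite('pics/s7c.png',cv2.resize(a[150:240,240:360],None,fx=6,fy=6))
E
```

```text
(no output)
```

View pics/s7c.png

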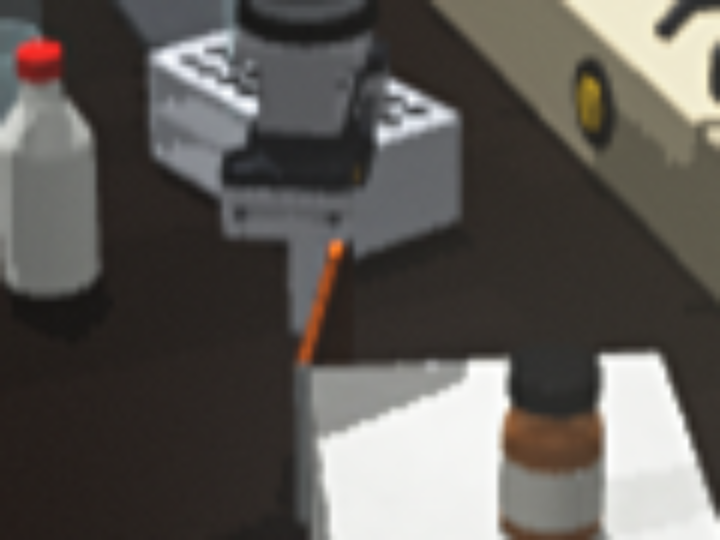

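Emit:
servo_tool([
  [-0.4,0,0.1,0,0,0.04],
  [-0.9,0,0.1,0,0,0.08],
  [-1.4,0,0.1,0,0,0.12],
  [-1.9,0,0.1,0,0,0.16],
  [-2.4,0,0.1,0,0,0.2],
  [-2.9,-0.05,0.1,0,0,0.24],
  [-3.4,-0.15,0.1,0,0,0.28],
  [-3.9,-0.2,0.1,0,0,0.32],
  [-4.4,-0.35,0.1,0,0,0.36],
  [-4.85,-0.45,0.1,0,0,0.4],
])

```text
clock: 10.5
eef_pos: [625.7, 57.7, 50.4]
eef_rot: [-3.141, -0.0, 2.288]
wrist_force: [-1.1, 0.4, -0.1]
finger_gap: 0.3
```

```bash
python3 st.py; python3 arc.py 125 11 .92 .88 .84 .8 .76 .72 .68 .64 .6 .56 .52
```

```text
[-222.11771363  -32.7269987 ] [625.67802986  57.7052138   50.35667414] 2.287765629563449 [-0.11722476 -1.13737454] 0.2839912897222309
0.92 [np.float64(-0.518), np.float64(0.049), np.float64(0.036), np.float64(0.038)]
0.88 [np.float64(-1.021), np.float64(0.08), np.float64(0.036), np.float64(0.078)]
0.84 [np.float64(-1.524), np.float64(0.09), np.float64(0.036), np.float64(0.118)]
0.8 [np.float64(-2.028), np.float64(0.081), np.float64(0.036), np.float64(0.158)]
0.76 [np.float64(-2.53), np.float64(0.051), np.float64(0.036), np.float64(0.198)]
0.72 [np.float64(-3.032), np.float64(0.002), np.float64(0.036), np.float64(0.238)]
0.68 [np.float64(-3.53), np.float64(-0.068), np.float64(0.036), np.float64(0.278)]
0.64 [np.float64(-4.026), np.float64(-0.157), np.float64(0.036), np.float64(0.318)]
0.6 [np.float64(-4.517), np.float64(-0.267), np.float64(0.036), np.float64(0.358)]
0.56 [np.float64(-5.004), np.float64(-0.396), np.float64(0.036), np.float64(0.398)]
0.52 [np.float64(-5.485), np.float64(-0.544), np.float64(0.036), np.float64(0.438)]
```

Emit:
servo_tool([
  [-0.5,0.05,0,0,0,0.04],
  [-1.0,0.05,0,0,0,0.08],
  [-1.5,0.1,0,0,0,0.12],
  [-2.0,0.1,0,0,0,0.16],
  [-2.5,0.05,0,0,0,0.2],
  [-3.0,0,0,0,0,0.24],
  [-3.5,-0.05,0,0,0,0.28],
  [-4.0,-0.15,0,0,0,0.32],
  [-4.5,-0.25,0,0,0,0.36],
  [-5.0,-0.4,0,0,0,0.4],
])

```text
clock: 11.33
eef_pos: [655.6, 17.5, 50.3]
eef_rot: [-3.141, -0.0, 1.888]
wrist_force: [1.1, 0.5, -0.6]
finger_gap: 0.1
```

```bash
python3 st.py; python3 arc.py 125 11 .56 .52 .48 .44 .40 .36 .32 .28 .25 .22 .19 .17 .15
```

```text
[-190.2113109     5.89016204] [655.55573404  17.49792054  50.34801491] 1.8878229017249897 [-0.77367399  0.98563987] 0.08349452342705803
0.56 [np.float64(-0.011), np.float64(-0.001), np.float64(0.035), np.float64(-0.002)]
0.52 [np.float64(-0.512), np.float64(0.05), np.float64(0.035), np.float64(0.038)]
0.48 [np.float64(-1.015), np.float64(0.08), np.float64(0.035), np.float64(0.078)]
0.44 [np.float64(-1.518), np.float64(0.091), np.float64(0.035), np.float64(0.118)]
0.4 [np.float64(-2.022), np.float64(0.082), np.float64(0.035), np.float64(0.158)]
0.36 [np.float64(-2.525), np.float64(0.052), np.float64(0.035), np.float64(0.198)]
0.32 [np.float64(-3.026), np.float64(0.002), np.float64(0.035), np.float64(0.238)]
0.28 [np.float64(-3.524), np.float64(-0.067), np.float64(0.035), np.float64(0.278)]
0.25 [np.float64(-3.896), np.float64(-0.133), np.float64(0.035), np.float64(0.308)]
0.22 [np.float64(-4.266), np.float64(-0.209), np.float64(0.035), np.float64(0.338)]
0.19 [np.float64(-4.634), np.float64(-0.297), np.float64(0.035), np.float64(0.368)]
0.17 [np.float64(-4.877), np.float64(-0.361), np.float64(0.035), np.float64(0.388)]
0.15 [np.float64(-5.119), np.float64(-0.43), np.float64(0.035), np.float64(0.408)]
```

Emit:
servo_tool([
  [-0.5,0.05,0,0,0,0.04],
  [-1.0,0.1,0,0,0,0.08],
  [-1.5,0.1,0,0,0,0.12],
  [-2.0,0.1,0,0,0,0.16],
  [-2.5,0.05,0,0,0,0.2],
  [-3.0,0,0,0,0,0.24],
  [-3.4,-0.05,0,0,0,0.27],
  [-3.8,-0.1,0,0,0,0.3],
  [-4.1,-0.2,0,0,0,0.325],
  [-4.4,-0.25,0,0,0,0.35],
])

```text
clock: 12.17
eef_pos: [666.8, -25.2, 50.4]
eef_rot: [-3.142, -0.0, 1.537]
wrist_force: [0.2, 0.9, 0.3]
finger_gap: 0.2
```

```bash
python3 st.py; python3 arc.py 125 11 .2 .18 .16 .14 .12 .1 .08 .06 .04 .02 0 -.02;  python3 - <<'E'
from plan import *
c=snap('side','pics/s8.png');a=cv2.imread('pics/s8.png'); cv2.imwrite('pics/s8c.png',cv2.resize(a[150:240,260:380],None,fx=6,fy=6))
E
```

```text
[-151.40384843   26.99828527] [666.78279976 -25.22824245  50.4181629 ] 1.5371110379239847 [-0.89117543 -0.01487731] 0.15813870120726842
0.2 [np.float64(-0.096), np.float64(0.034), np.float64(0.042), np.float64(0.008)]
0.18 [np.float64(-0.346), np.float64(0.06), np.float64(0.042), np.float64(0.028)]
0.16 [np.float64(-0.597), np.float64(0.08), np.float64(0.042), np.float64(0.048)]
0.14 [np.float64(-0.849), np.float64(0.096), np.float64(0.042), np.float64(0.068)]
0.12 [np.float64(-1.1), np.float64(0.106), np.float64(0.042), np.float64(0.088)]
0.1 [np.float64(-1.352), np.float64(0.112), np.float64(0.042), np.float64(0.108)]
0.08 [np.float64(-1.604), np.float64(0.112), np.float64(0.042), np.float64(0.128)]
0.06 [np.float64(-1.856), np.float64(0.108), np.float64(0.042), np.float64(0.148)]
0.04 [np.float64(-2.107), np.float64(0.098), np.float64(0.042), np.float64(0.168)]
0.02 [np.float64(-2.359), np.float64(0.084), np.float64(0.042), np.float64(0.188)]
0.0 [np.float64(-2.61), np.float64(0.064), np.float64(0.042), np.float64(0.208)]
-0.02 [np.float64(-2.86), np.float64(0.039), np.float64(0.042), np.float64(0.228)]
```

View pics/s8c.png

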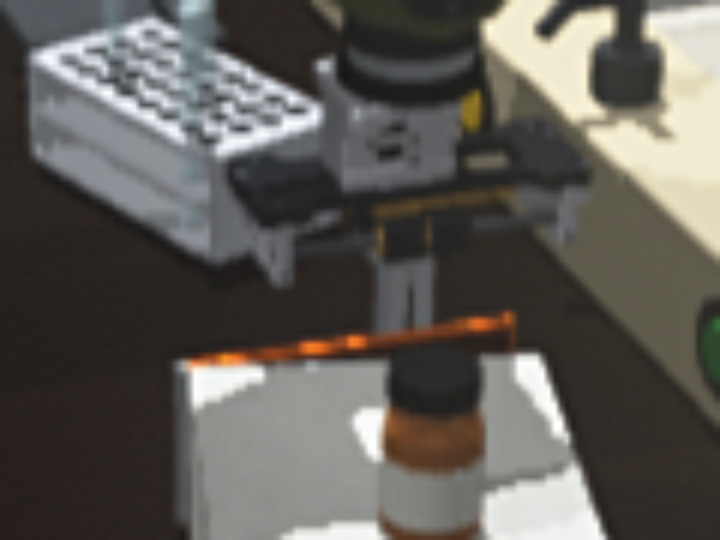

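Door nearly shut (about 0.2 rad), fingers on its outside. Slow finish.

Emit:
servo_tool([
  [-0.3,0.05,0,0,0,0.03],
  [-0.6,0.1,0,0,0,0.05],
  [-0.9,0.1,0,0,0,0.07],
  [-1.1,0.1,0,0,0,0.09],
  [-1.35,0.1,0,0,0,0.11],
  [-1.55,0.1,0,0,0,0.125],
  [-1.75,0.1,0,0,0,0.14],
  [-1.9,0.1,0,0,0,0.15],
  [-2.05,0.1,0,0,0,0.165],
  [-2.15,0.1,0,0,0,0.175],
])

```text
clock: 13.05
eef_pos: [667.1, -46.7, 50.4]
eef_rot: [-3.141, 0.0, 1.362]
wrist_force: [-1.0, 1.2, -0.1]
finger_gap: 0.3
```

```bash
python3 st.py; python3 arc.py 125 11 .04 .02 0 -.02
```

```text
[-130.64976426   32.40225991] [667.07277372 -46.67237608  50.41912618] 1.3624613975643045 [-0.91278972 -1.21094512] 0.3473810538173511
0.04 [np.float64(0.034), np.float64(-0.009), np.float64(0.042), np.float64(-0.007)]
0.02 [np.float64(-0.216), np.float64(0.02), np.float64(0.042), np.float64(0.013)]
0.0 [np.float64(-0.467), np.float64(0.044), np.float64(0.042), np.float64(0.033)]
-0.02 [np.float64(-0.718), np.float64(0.064), np.float64(0.042), np.float64(0.053)]
```

Emit:
servo_tool([
  [-0.08,0,0,0,0,0.006],
  [-0.16,0,0,0,0,0.012],
  [-0.24,0,0,0,0,0.018],
  [-0.3,0,0,0,0,0.024],
  [-0.36,0,0,0,0,0.028],
  [-0.41,0,0,0,0,0.033],
  [-0.46,0,0,0,0,0.033],
  [-0.5,0,0,0,0,0.033],
  [-0.54,0,0,0,0,0.033],
  [-0.54,0,0,0,0,0.033],
])

```text
clock: 13.88
eef_pos: [666.1, -51.4, 50.5]
eef_rot: [3.141, -0.001, 1.331]
wrist_force: [1.1, 4.4, -0.3]
finger_gap: 0.3
```

```bash
python3 st.py
```

```text
[-125.85322873   32.58538761] [666.10484384 -51.37380145  50.47907844] 1.3310367337048064 [-4.49631877  0.05393185] 0.2966302861864442
```

Emit:
servo_tool([
  [-0.03,0,0,0,0,0],
  [-0.06,0,0,0,0,0],
  [-0.09,0,0,0,0,0],
  [-0.12,0,0,0,0,0],
  [-0.15,0,0,0,0,0],
  [-0.15,0,0,0,0,0],
  [-0.15,0,0,0,0,0],
  [-0.15,0,0,0,0,0],
  [-0.15,0,0,0,0,0],
  [-0.15,0,0,0,0,0],
])

```text
clock: 14.72
eef_pos: [666.1, -51.5, 50.5]
eef_rot: [3.141, -0.002, 1.332]
wrist_force: [5.4, 12.4, -0.6]
finger_gap: 0.3
```

```bash
python3 st.py
```

```text
[-125.75062696   32.59516255] [666.08982716 -51.47576797  50.49937283] 1.3316844675229658 [-13.30098703   2.32075282] 0.31595614292559276
```

The door is against its stop: 13 N and no further motion. Retract gently, then up.

Emit:
servo_tool([
  [0.2,0,0,0,0,0],
  [0.8,0,0,0,0,0],
  [2.0,0,0,0,0,0],
  [3.5,0,0,0,0,0],
  [5,0,-1,0,0,0],
  [6.5,0,-3,0,0,0],
  [8,0,-6,0,0,0],
  [9,0,-9,0,0,0],
  [10,0,-12,0,0,0],
  [10,0,-13,0,0,0],
])

```text
clock: 15.55
eef_pos: [690.9, 47.1, 186.4]
eef_rot: [3.135, -0.002, 1.333]
wrist_force: [-0.1, -0.5, 0.8]
finger_gap: 0.5
```

Emit:
servo_tool([
  [1,-1,0,0,0,0],
  [3,-3,0,0,0,0],
  [5,-5,0,0,0,0],
  [7,-7,0,0,0,0],
  [9,-9,0,0,0,0],
  [10,-11,0,0,0,0],
  [10,-13,0,0,0,0],
  [10,-14,0,0,0,0],
  [10,-14,0,0,0,0],
  [10,-14,0,0,0,0],
])

```text
clock: 16.38
eef_pos: [577.3, 174.7, 180.8]
eef_rot: [3.141, -0.0, 1.332]
wrist_force: [0.5, -0.5, 0.2]
finger_gap: 0.4
```

```bash
python3 st.py; python3 - <<'E'
from plan import *
c=snap('top','pics/t9.png');a=cv2.imread('pics/t9.png'); cv2.imwrite('pics/t9c.png',cv2.resize(a[130:240,220:380],None,fx=5,fy=5))
snap('side','pics/s9.png')
for r in(0,180): print((proj(c,[*door(0,r,0),99])-[220,130])*5)
E
```

```text
[-324.21047347 -107.69347457] [577.26881056 174.74987025 180.77183687] 1.3315126643873405 [0.34035484 0.5770451 ] 0.384821951739186
[320.30757883 359.60252334]
[396.38575993  77.75206721]
```

View pics/t9c.png

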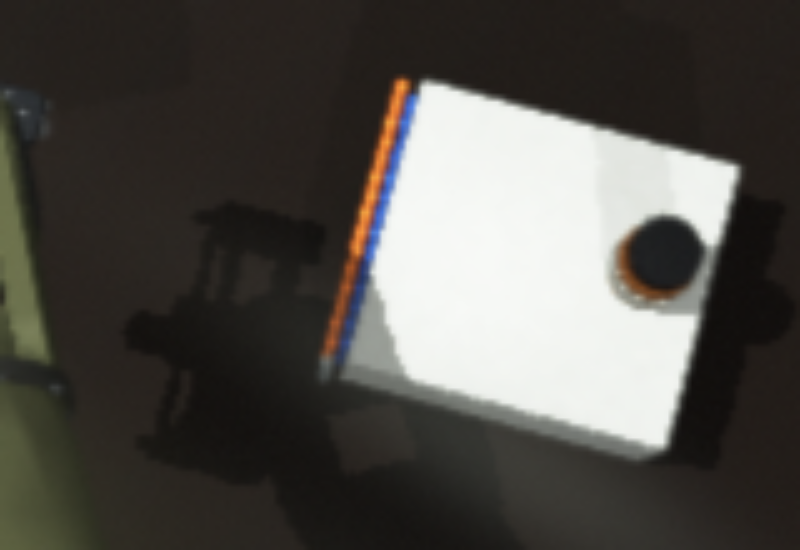

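View pics/s9.png

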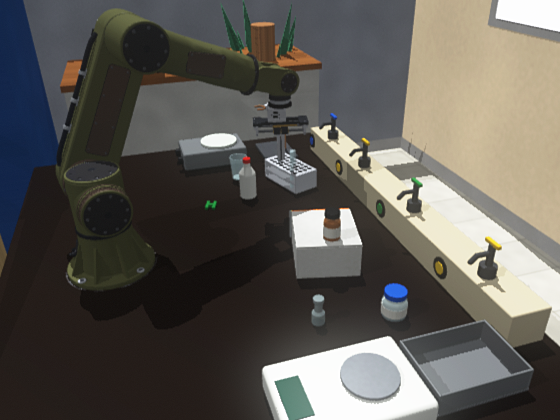

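View pics/t9.png

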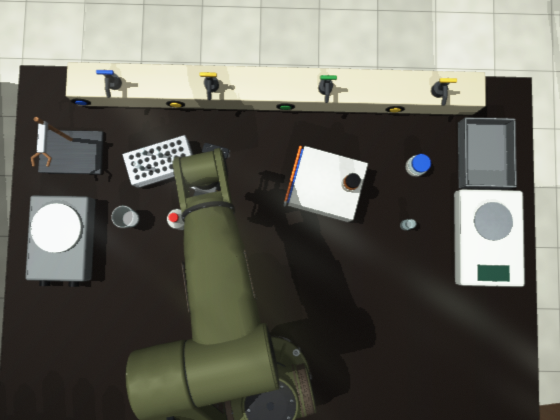

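```bash
python3 -c "from cell import *; sign_off(); print(read_state()['clock'])"
```

```text
the job is handed in; nothing more can be done
the job is handed in; nothing more can be done
```

The vial store is closed up and the job is handed in. With the fingers shut, I pushed the blue drawer front home. I then lifted over the door, came down on its outer side and swung it shut along its arc. The last images were taken at about 16.5 s, well inside the 51 s limit.

- **Drawer:** it stopped moving with about 15 N on it. After I backed away, the top view showed its front parallel to the store and only slightly proud of it.
- **Door:** it stopped at about 13 N, with the fingertip within 1 mm of where I expected it for a fully shut door. The last top view shows its outer face matching the outline I calculated for shut, to about 1 mm.
- **Hand and surroundings:** the hand is clear at about 180 mm height, and the wrist force is at noise level. By eye, the other bench items and the amber bottle look to be where they were at the start.

No check failed. While the door was turning, the force was too close to the sensor noise to confirm contact, so I confirmed it from the side camera instead.

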